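# Set up shoe care: park the applicator and unscrew the balsam jar

## Robot

A 7-joint arm with a two-finger parallel gripper is mounted at the origin on the work surface. World frame = base frame: x ahead of the robot, y to its left, z up, the work surface at z = 0. Lengths are in m, angles in degrees, forces in N, time in s.
With the tool pointing down it reaches from about 0.425 to 0.95 m from the base axis. Payload 4.7 kg.
Tool frame: the origin (TCP) lies where the fingers leave the gripper's body, on its centre line; the fingertips stand 73 mm ahead of it and the grasp point (between the pads) lies 54 mm ahead of it; z points along the fingers, y is the line along which they close (so a half turn about z gives the same grasp; the last joint's range is limited). The gripper opens to 85 mm and grips with 20 to 120 N. Pads are 22 mm wide; open, the fingers measure 114 mm over their backs; the gripper's body (76 mm by 85 mm) begins 54 mm behind the grasp point. The pads swing forward as they close: fully open they stand 13 mm farther back than shut.
Start: joints at [-71.385, 26.849, -2.785, 87.806, 1.381, 65.374, -4.715], TCP at [0.234, 0.633, 0.304] pointing down, gripper open.
Joint ranges: [-148.3, 148.3], [-19.14, 114.17], [-79.39, 73.82], [5.75, 140.21], [-59.74, 239.74], [12.07, 113.84], [-152.46, 152.46]. Speed limits (degrees/s): [147.25, 147.25, 180, 180, 180, 180, 180].

## Interface

Orientations are given as a 3x3 rotation matrix whose columns are the frame's x, y, z axes.
In Python, from bench import sensors, viewer, manip gives the robot as it stands.
- The arm moves only by the tool apply_moves, never from a script. Its argument "rows" is a list of rows, each an object with "slide": the shift along the world's x, y, z each as a share of 200 mm, from -1 to 1, a list of three; "delta_rot": the turn, a rotation vector about the world's x, y, z each as a share of 45 degrees, from -1 to 1, a list of three. In form: [{"slide": [x, y, z], "delta_rot": [rx, ry, rz]}, ...]. A call has exactly 10 rows; each row shifts and turns the commanded pose from where the row before left it; what a row does not reach is not made up. A row lasts 1/10 s, in which the tool goes at most 50 mm and 8.59 degrees, less where a joint would pass 70% of its speed; a pose out of reach is approached as far as the arm can. A call with a number of a shift or a turn outside -1 to 1 is refused whole. A call with a gripper value outside its range is refused whole. "grip" is the opening, from 0 (shut) to 1 (fully open), set as the call begins (left out, the last holds). The fingers move at their own pace and stop on an object; the grip force is fixed at half the most. Time passes only in rows, so rows that do not move let the fingers close, or fill a call up. It gives the time, the measured TCP pose, the force, the opening and the grip force at its end, in the units of the state.
- sensors.get_obs(): the state, without advancing time (a new reading comes with each control period).
- viewer.snapshot(name): name is "scene" or "side" or "wrist"; returns a dict with "frame" (480x640x3 uint8, red, green, blue), "z_map" (480x640 float32, m along the optical axis (not along the pixel's ray), 0 where there is no reading), "mtx" (3x3 intrinsics, pixels), "pose" (4x4, takes a point from camera to world coordinates); the wrist camera has in their place "mount" (4x4, takes a point from camera to tool coordinates, whose origin is the TCP and whose axes are the flange's). Camera axes: x right, y up, looking along -z (the intrinsics and any distortion apply to the point x, -y, -z); pixel columns grow to the right and rows downward; lengths in m; the calibration is good to about 2 mm. A picture is of the moment at which its call begins: read the wrist's pose just before it.
- manip.close_job(): hands the job in; it is judged then, once.
The state is a dict: "t": time; "qpos": joint angles; "qd": joint speeds; "joint_efforts": joint torques, N m; "ee_pos": TCP position; "eef_rot": TCP orientation; "force": force on the tool from outside, world axes, zero at the start; "torque": the same for the moment, N m; "opening": opening from 0.0 (shut) to 1.0 (fully open); "gripper_force": force on a finger pad.
Only numpy, scipy, OpenCV 4.12 (cv2) and the standard library are available. Lean on these libraries where they do the work, as an engineer would, in place of code of your own. Each camera call takes 0.05 s, during which the arm holds its last target. There are 200 camera calls.

## Task

Get the shoe balsam ready: first pull the wooden-handled applicator brush up out of its tumbler and stand it, head down, upright in the round well of the wooden caddy, and let go of it. Then unscrew the tight cap of the glass jar that the caddy braces (anticlockwise, about a fifth of a turn) until its lugs come free, lift the cap two to three centimetres straight up over the jar and finish holding it there, level and still. Leave the jar in its pocket and keep the cap over the jar, leave both tumblers standing and the other things alone.

Things in the scene. Friction and masses are not known exactly. Their poses are not given: they have to be found in the camera images.
- caddy: Fixed wooden block, 100 (x) by 220 (y) by 35 mm high, origin at the centre of its underside, z up. A 65 mm square pocket, 25 mm deep, centred at y = -60 mm, holds the jar and keeps it from turning; a round well of 39 mm diameter, 25 mm deep, centred at y = +60 mm. Stands turned by up to 0.5 rad either way.
- well_floor (a point): Centre of the floor of the caddy's round well, 25 mm below the caddy's top.
- jar: Loose glass jar, 0.35 kg, in the caddy's square pocket, axes parallel to the caddy's. Origin at the centre of its underside. Body 64 by 64 mm, 52 mm high, then a round neck, mouth 80 mm up, with three outer lugs that hold the cap. A sprung seal in the mouth pushes the cap up with 8 N, which makes it tight (about 0.2 to 0.4 N m to turn).
- cap: Steel twist-off cap, 60 mm diameter, 32 mm high, 60 g, origin at the centre of its lower rim; grip its solid top 12 mm. Screwed on: origin 64 mm above the jar's, x axis 9 to 22 deg anticlockwise (from above) of the jar's x axis. Its lugs come free at 75 to 105 deg (a turn of about 75 deg anticlockwise): it then pops up 2 mm; hard stop near 107. Clear of the lugs 10 mm up.
- cap_top (a point): Centre of the cap's top face, 32 mm above the cap's origin.
- applicator: Loose brush, 80 g, standing head down on its flat foot in one of two like tumblers (the other holds a flat steel shoehorn). Origin at the centre of the foot, z up along it, 185 mm long: round head 30 mm diameter and 40 mm high, then a round wooden handle 14 mm diameter.
- tumbler: White ceramic tumbler in which the applicator starts, loose, 0.6 kg, origin at the centre of its underside; 90 mm high, outer diameter 68 mm at the foot and 80 mm at the rim, wall 4 mm, inner floor 6 mm up.
- tumbler2: The second, like tumbler, with the shoehorn; not needed.
- shoehorn: Steel shoehorn, 177 mm long, standing in the second tumbler; leave alone. Origin at its foot.
- shoe_brush: Bystander: wooden shoe brush, 150 by 52 by 44 mm, origin centre of underside.
- polish_tin: Bystander: flat round tin, 82 mm diameter, 28 mm high, origin centre of underside.
- key_bunch: Bystander: bunch of keys, about 110 mm long, 12 mm high.
- torch: Bystander: hand torch lying down, 140 mm long, 38 mm thick, origin under its middle.
- glasses_case: Bystander: brown case, 160 by 65 by 45 mm, origin centre of underside.
- sponge_box: Bystander: small polishing sponge, 90 by 55 by 40 mm, origin centre of underside.
Mind the look-alikes: they are no part of the job. Leave any purple look-alike of the tumbler alone. What is shaped like the jar but turquoise is not meant.

How it is judged:
By the outcome, as a careful person would: the job done as asked, in the order asked, and still so for the second after the job is handed in, while the arm keeps its last pose, push and grip.
It also fails if it takes over 46 s, if anything falls off the work surface, if the arm or the gripper's body presses on something with over 40 N, if the wrist force passes 120 N, or if a joint passes its speed limit or range.

## Working session

There is one attempt and no reset: what is moved stays moved. The work goes in short steps, Python scripts to look and compute and a tool call to move; the robot and the scene stay as the last step left them, time stands still between calls to the robot, and variables do not carry over. Pictures are saved under pics/ and viewed, at most 10 in all, crops included, and the job is handed in when it is done.

Besides the shell and the picture viewer there is one more tool, called after "Request:" as name(argument=value, ...) on one line, values as JSON. apply_moves: Moves the arm, as the interface text tells. Its arguments: {"type":"object","properties":{"rows":{"type":"array"},"grip":{"type":"number"}},"required":["rows"]}

```bash
mkdir -p pics
cat > h.py <<'E'
import numpy as np, cv2
from bench import sensors, viewer, manip
def cloud(s, T):
    z=s['z_map'].astype(float); K=s['mtx']; v,u=np.indices(z.shape)
    P=np.stack([(u-K[0,2])/K[0,0]*z, -(v-K[1,2])/K[1,1]*z, -z, np.ones_like(z)],-1)
    W=(P@T.T)[...,:3]; W[z==0]=np.nan; return W
E
python3 - <<'E'
from h import *
o=sensors.get_obs(); print(o['t'],o['ee_pos'],o['eef_rot'],o['opening'])
for n in('scene','side'):
    s=viewer.snapshot(n); print(n,s.keys(),s['mtx'],s['pose']); cv2.imwrite(f'pics/{n}0.png',s['frame'][...,::-1]); np.savez(f'{n}0.npz',f=s['frame'],w=cloud(s,s['pose']))
E
```

```text
0.0 [0.23371247 0.63278475 0.30288423] [[-9.38076526e-01  3.46427636e-01 -5.69447368e-04]
 [ 3.46428092e-01  9.38074794e-01 -1.80519966e-03]
 [-9.11868292e-05 -1.89068800e-03 -9.99998208e-01]] 1.0002841357620749
scene dict_keys(['frame', 'z_map', 'mtx', 'pose']) [[476.59585442   0.         323.68837443]
 [  0.         476.59585442 240.74999342]
 [  0.           0.           1.        ]] [[ 0.21365627 -0.68359476  0.69788911  1.4125821 ]
 [ 0.9768838   0.15462352 -0.14761302 -0.16200944]
 [-0.00700259  0.71329501  0.70082893  0.95921274]
 [ 0.          0.          0.          1.        ]]
side dict_keys(['frame', 'z_map', 'mtx', 'pose']) [[472.22668336   0.         312.64833946]
 [  0.         472.22668336 239.48870488]
 [  0.           0.           1.        ]] [[ 0.99963129 -0.00809066 -0.02591962  0.51748866]
 [-0.01557665  0.61101734 -0.79146395 -0.88746398]
 [ 0.02224081  0.79157587  0.61066603  0.78619268]
 [ 0.          0.          0.          1.        ]]
```

View pics/scene0.png

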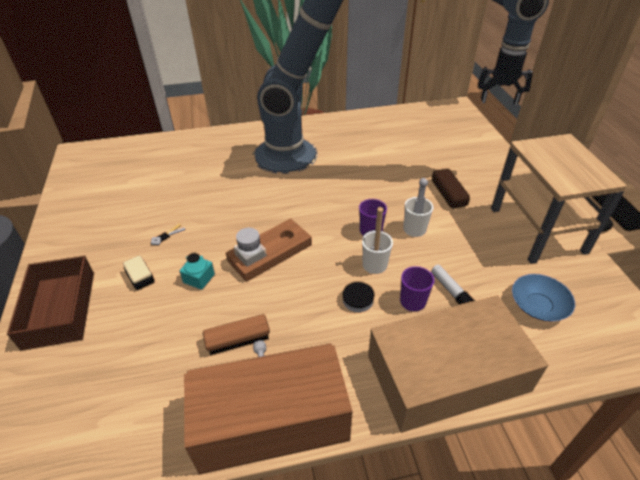

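View pics/side0.png

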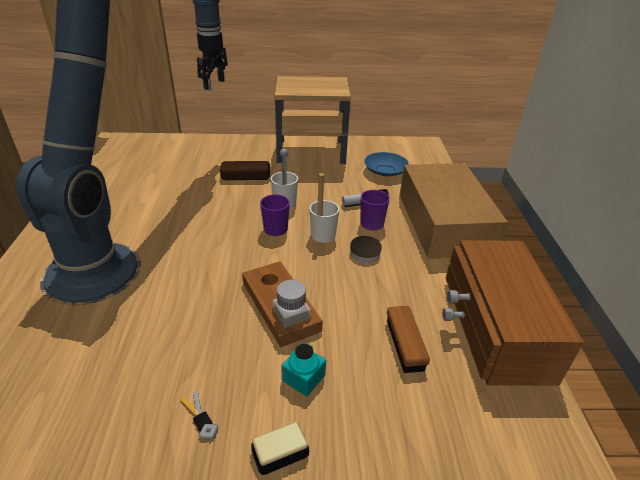

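The scene view shows the applicator in the white tumbler at about (377,250), handle top (380,210). The caddy is at (270,248), with the cap at (248,236) and the well at (288,236). In the side view the handle top is at (321,175), the cap at (291,291) and the well at (269,279).

Run:
```python
from h import *
for n,rc,rt in(('scene',(220,215,320,285),(345,195,405,285)),('side',(235,255,330,350),(300,165,345,250))):
    d=np.load(n+'0.npz'); w=d['w']; f=d['f'].astype(int)
    def reg(r,lo,hi):
        p=w[r[1]:r[3],r[0]:r[2]].reshape(-1,3); c=f[r[1]:r[3],r[0]:r[2]].reshape(-1,3); k=(p[:,2]>lo)&(p[:,2]<hi); return p[k],c[k]
    p,_=reg(rc,.098,.115); (c,r)=cv2.minEnclosingCircle(p[:,:2].astype(np.float32)); print(n,'cap',np.median(p,0),c,r,len(p))
    p,c=reg(rc,.028,.041); k=(c[:,0]-c[:,2]>25); p=p[k]; print(' caddy top',cv2.minAreaRect(p[:,:2].astype(np.float32)),np.median(p[:,2]))
    p,c=reg(rt,.1,.2); k=c[:,0]-c[:,2]>25; p=p[k]
    print(' handle n',len(p),'zmax',p[:,2].max())
    for a in(.11,.13,.15,.17): q=p[abs(p[:,2]-a)<.01]; print('  ',a,q.mean(0),len(q))
    p,c=reg(rt,.083,.097); k=c.max(1)-c.min(1)<25; p=p[k]; print(' rim',cv2.minEnclosingCircle(p[:,:2].astype(np.float32)),len(p))
def crop(n,r,s):
    f=np.load(n+'0.npz')['f'][r[1]:r[3],r[0]:r[2]]; return cv2.resize(f,(400,400),interpolation=cv2.INTER_CUBIC)
a=np.hstack([crop('scene',(220,190,320,290),4),crop('side',(235,255,335,355),4)])
cv2.imwrite('pics/c.png',a[...,::-1])
```

```text
scene cap [ 0.50270902 -0.17152694  0.10630015] (0.4991915225982666, -0.1714601069688797) 0.03189089521765709 337
 caddy top ((0.46940550208091736, -0.1188775971531868), (0.109254851937294, 0.2225477546453476), 26.371614456176758) 0.03525516259986239
 handle n 148 zmax 0.19409196451010413
   0.11 [0.57152242 0.15776493 0.10992938] 30
   0.13 [0.57215623 0.15742271 0.13061534] 26
   0.15 [0.57230523 0.1577467  0.14932673] 28
   0.17 [0.57239326 0.15728364 0.16938999] 29
 rim ((0.5789353251457214, 0.15532603859901428), 0.04145797714591026) 175
side cap [ 0.49860634 -0.17589908  0.10455999] (0.498616099357605, -0.17273618280887604) 0.03183045610785484 498
 caddy top ((0.4715299904346466, -0.11840112507343292), (0.10197409242391586, 0.225336953997612), 26.216230392456055) 0.03341442766977737
 handle n 169 zmax 0.19153698953077702
   0.11 [0.56797915 0.15204777 0.11055433] 34
   0.13 [0.56736381 0.15276282 0.13055585] 32
   0.15 [0.56756016 0.15353375 0.15053397] 38
   0.17 [0.56711252 0.15374365 0.17055251] 41
 rim ((0.5795087814331055, 0.15476259589195251), 0.042534369975328445) 132
```

View pics/c.png

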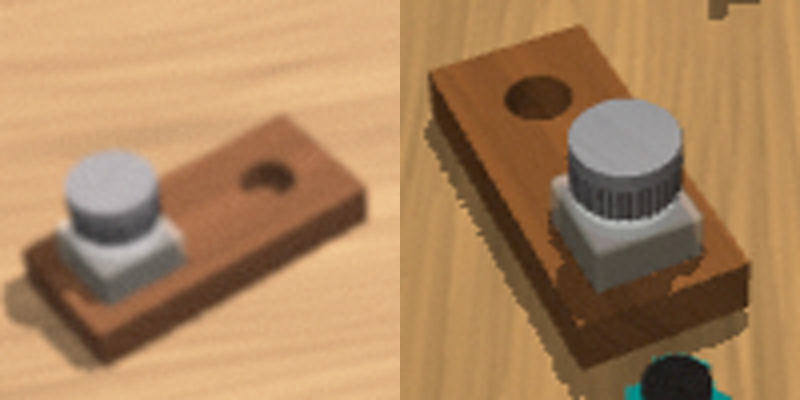

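Request:
apply_moves(grip=1, rows=[{"slide": [0.04,-0.06,0],"delta_rot": [0,0,-0.03]},{"slide": [0.083,-0.118,0],"delta_rot": [0,0,-0.06]},{"slide": [0.083,-0.118,0],"delta_rot": [0,0,-0.06]},{"slide": [0.083,-0.118,0],"delta_rot": [0,0,-0.06]},{"slide": [0.083,-0.118,0],"delta_rot": [0,0,-0.06]},{"slide": [0.083,-0.118,0],"delta_rot": [0,0,-0.06]},{"slide": [0.083,-0.118,0],"delta_rot": [0,0,-0.06]},{"slide": [0.083,-0.118,0],"delta_rot": [0,0,-0.06]},{"slide": [0.083,-0.118,0],"delta_rot": [0,0,-0.06]},{"slide": [0.083,-0.118,0],"delta_rot": [0,0,-0.06]}])

```text
t: 1.1
ee_pos: [0.3924, 0.4066, 0.304]
eef_rot: [[-0.693, 0.721, 0.0], [0.721, 0.693, 0.0], [-0.0, 0.0, -1.0]]
force: [0.3, -0.4, -0.7]
opening: 1.001
gripper_force: 0.0
```

Run:
```python
from h import *
w=np.load('side0.npz')['w'].reshape(-1,3); k=(np.hypot(w[:,0]-.234,w[:,1]-.633)<.09)&(w[:,2]>.1)
p=w[k]; print(len(p),np.percentile(p[:,2],[0,1,3,5,10]))
for a in np.arange(.2,.4,.01):
  q=p[abs(p[:,2]-a)<.005]; 
  if len(q): print(round(a,3),len(q),np.ptp(q,0).round(3))
```

```text
2034 [0.24057517 0.2462251  0.25628652 0.2654719  0.28872847]
0.24 16 [0.048 0.095 0.004]
0.25 41 [0.05  0.109 0.01 ]
0.26 43 [0.054 0.108 0.01 ]
0.27 43 [0.053 0.105 0.01 ]
0.28 42 [0.054 0.114 0.01 ]
0.29 65 [0.071 0.143 0.01 ]
0.3 83 [0.073 0.139 0.009]
0.31 95 [0.072 0.146 0.01 ]
0.32 90 [0.071 0.134 0.01 ]
0.33 108 [0.069 0.139 0.01 ]
0.34 98 [0.066 0.126 0.01 ]
0.35 44 [0.059 0.122 0.009]
0.36 74 [0.074 0.043 0.01 ]
0.37 87 [0.072 0.044 0.01 ]
0.38 88 [0.075 0.048 0.01 ]
0.39 87 [0.073 0.039 0.01 ]
```

Request:
apply_moves(rows=[{"slide": [0.1,-0.14,0],"delta_rot": [0,0,-0.07]},{"slide": [0.1,-0.14,0],"delta_rot": [0,0,-0.07]},{"slide": [0.1,-0.14,0],"delta_rot": [0,0,-0.07]},{"slide": [0.1,-0.14,0],"delta_rot": [0,0,-0.07]},{"slide": [0.1,-0.14,0],"delta_rot": [0,0,-0.07]},{"slide": [0.1,-0.14,0],"delta_rot": [0,0,-0.07]},{"slide": [0.1,-0.14,0],"delta_rot": [0,0,-0.07]},{"slide": [0.1,-0.14,0],"delta_rot": [0,0,-0.07]},{"slide": [0.05,-0.08,0],"delta_rot": [0,0,-0.04]},{"slide": [0.024,-0.04,0],"delta_rot": [0,0,0]}])

```text
t: 2.1
ee_pos: [0.5667, 0.1583, 0.3039]
eef_rot: [[-0.29, 0.957, 0.0], [0.957, 0.29, -0.0], [-0.0, -0.0, -1.0]]
force: [-0.4, 0.4, -0.8]
opening: 0.999
gripper_force: 0.0
```

Run:
```python
from h import *
o=sensors.get_obs(); print(o['ee_pos'],o['qpos'],o['eef_rot'].round(3) if hasattr(o['eef_rot'],'round') else o['eef_rot'])
s=viewer.snapshot('wrist'); T=np.eye(4); T[:3,:3]=o['eef_rot']; T[:3,3]=o['ee_pos']
w=cloud(s,T@s['mount']); f=s['frame'].astype(int)
k=(np.hypot(w[...,0]-.567,w[...,1]-.159)<.03)&(w[...,2]>.1)&(w[...,2]<.21)
v,u=np.nonzero(k); p=w[k]; print(len(p),p.max(0),p.min(0)); t=p[p[:,2]>p[:,2].max()-.006]; print(t.mean(0),len(t))
v,u=np.nonzero(k); print(u.mean(),v.mean()); cv2.imwrite('pics/w1.png',s['frame'][...,::-1])
```

```text
[0.56668124 0.15829639 0.30393018] [-34.56318509  19.09106174  19.07699768 100.98776644  -6.98846411
  61.08542338   3.78591136] [[-0.29   0.957  0.   ]
 [ 0.957  0.29  -0.   ]
 [-0.    -0.    -1.   ]]
1195 [0.57267947 0.1678824  0.1925637 ] [0.55891018 0.15418437 0.10022793]
[0.56552277 0.16157881 0.19040638] 497
318.7221757322176 243.6702928870293
```

View pics/w1.png

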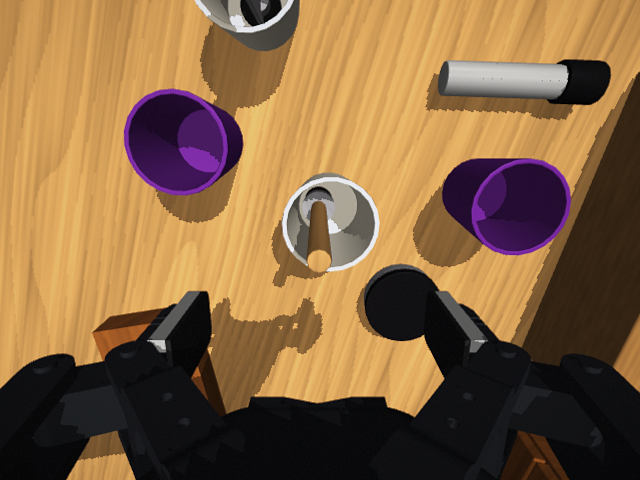

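The wrist view shows the handle tip at (319,261), centred between the pads, over the white tumbler with the brush head at (319,195). Tip measured at (0.566, 0.161, 0.191) as expected; descending.

Request:
apply_moves(rows=[{"slide": [0,0.004,-0.05],"delta_rot": [0,0,0]},{"slide": [0,0.004,-0.1],"delta_rot": [0,0,0]},{"slide": [0,0,-0.1],"delta_rot": [0,0,0]},{"slide": [0,0,-0.1],"delta_rot": [0,0,0]},{"slide": [0,0,-0.08],"delta_rot": [0,0,0]},{"slide": [0,0,-0.05],"delta_rot": [0,0,0]},{"slide": [0,0,0],"delta_rot": [0,0,0]},{"slide": [0,0,0],"delta_rot": [0,0,0]},{"slide": [0,0,0],"delta_rot": [0,0,0]},{"slide": [0,0,0],"delta_rot": [0,0,0]}])

```text
t: 3.15
ee_pos: [0.5664, 0.1626, 0.2088]
eef_rot: [[-0.294, 0.956, 0.002], [0.956, 0.294, 0.001], [0.0, 0.002, -1.0]]
force: [0.1, 0.4, -0.4]
opening: 1.002
gripper_force: 0.0
```

Request:
apply_moves(grip=0, rows=[{"slide": [0,0,0],"delta_rot": [0,0,0]},{"slide": [0,0,0],"delta_rot": [0,0,0]},{"slide": [0,0,0],"delta_rot": [0,0,0]},{"slide": [0,0,0],"delta_rot": [0,0,0]},{"slide": [0,0,0],"delta_rot": [0,0,0]},{"slide": [0,0,0],"delta_rot": [0,0,0]},{"slide": [0,0,0],"delta_rot": [0,0,0]},{"slide": [0,0,0],"delta_rot": [0,0,0]},{"slide": [0,0,0],"delta_rot": [0,0,0]},{"slide": [0,0,0],"delta_rot": [0,0,0]}])

```text
t: 4.15
ee_pos: [0.5662, 0.1625, 0.2081]
eef_rot: [[-0.294, 0.956, 0.0], [0.956, 0.294, 0.0], [0.0, 0.0, -1.0]]
force: [0.4, 0.9, 1.0]
opening: 0.145
gripper_force: 58.4
```

Request:
apply_moves(rows=[{"slide": [0,0,0.03],"delta_rot": [0,0,0]},{"slide": [0,0,0.06],"delta_rot": [0,0,0]},{"slide": [0,0,0.08],"delta_rot": [0,0,0]},{"slide": [0,0,0.08],"delta_rot": [0,0,0]},{"slide": [0,0,0.08],"delta_rot": [0,0,0]},{"slide": [0,0,0.08],"delta_rot": [0,0,0]},{"slide": [0,0,0.08],"delta_rot": [0,0,0]},{"slide": [0,0,0.06],"delta_rot": [0,0,0]},{"slide": [0,0,0.03],"delta_rot": [0,0,0]},{"slide": [0,0,0],"delta_rot": [0,0,0]}])

```text
t: 5.15
ee_pos: [0.5663, 0.1624, 0.3249]
eef_rot: [[-0.294, 0.956, 0.002], [0.956, 0.294, 0.001], [0.0, 0.002, -1.0]]
force: [0.3, -0.1, -0.2]
opening: 0.144
gripper_force: 58.4
```

```bash
cat > br.py <<'E'
from h import *
import sys
o=sensors.get_obs(); c=np.array(o['ee_pos']); print(c)
# brush axis from scene & side clouds below the fingers, by brownness / darkness
for n in('scene','side'):
    s=viewer.snapshot(n); w=cloud(s,s['pose']); cam=s['pose'][:3,3]; d=(cam-c)[:2]; d/=np.linalg.norm(d)
    cv2.imwrite(f'pics/{n}_{sys.argv[1]}.png',s['frame'][...,::-1])
    m=np.hypot(w[...,0]-c[0],w[...,1]-c[1])<.03
    for r in(.02,.0125,.05):
        pass
    for lo,hi,R in((-.197,-.167,.015),(-.15,-.12,.007),(-.115,-.09,.007)):
        k=m&(w[...,2]>c[2]+lo)&(w[...,2]<c[2]+hi); p=w[k]
        if len(p): print(n,lo,len(p),'axis',(p.mean(0)[:2]-d*R*.8-c[:2]).round(4),'zmin',(p[:,2].min()-c[2]).round(4),'z',p[:,2].mean().round(3))
E
python3 br.py lift
python3 - <<'E'
import cv2,numpy as np
a=cv2.imread('pics/scene_lift.png')[140:290,300:450]; b=cv2.imread('pics/side_lift.png')[110:260,250:400]
cv2.imwrite('pics/l.png',np.hstack([cv2.resize(x,(400,400)) for x in(a,b)]))
E
```

```text
[0.56627573 0.16241659 0.32490688]
scene -0.197 96 axis [ 0.0001 -0.0031] zmin -0.196 z 0.144
scene -0.15 54 axis [ 0.0007 -0.0036] zmin -0.1498 z 0.19
scene -0.115 44 axis [ 0.0004 -0.0031] zmin -0.1125 z 0.223
side -0.197 108 axis [ 0.0017 -0.0029] zmin -0.1968 z 0.143
side -0.15 59 axis [ 0.0012 -0.004 ] zmin -0.1484 z 0.19
side -0.115 49 axis [ 0.0014 -0.0039] zmin -0.1143 z 0.223
```

View pics/l.png

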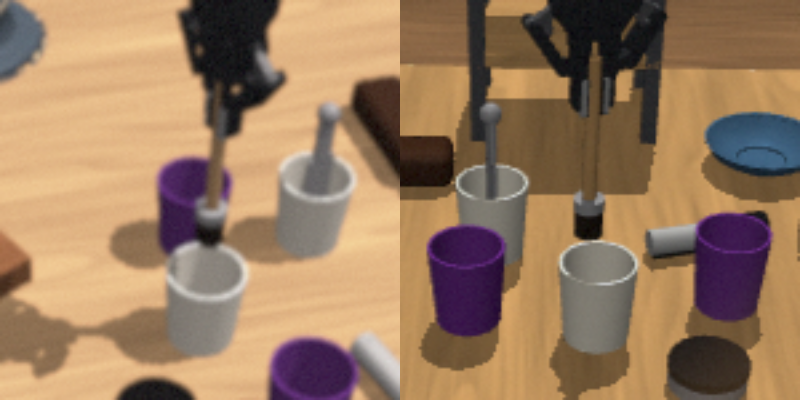

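The brush hangs vertically, its foot (590,235 right view) well clear of the white tumbler. Both tumblers are upright.

Request:
apply_moves(rows=[{"slide": [-0.03,-0.06,0],"delta_rot": [0,0,0]},{"slide": [-0.07,-0.12,0],"delta_rot": [0,0,0]},{"slide": [-0.07,-0.13,0],"delta_rot": [0,0,0]},{"slide": [-0.07,-0.13,0],"delta_rot": [0,0,0]},{"slide": [-0.07,-0.13,0],"delta_rot": [0,0,0]},{"slide": [-0.07,-0.13,0],"delta_rot": [0,0,0]},{"slide": [-0.07,-0.13,0],"delta_rot": [0,0,0]},{"slide": [-0.07,-0.13,0],"delta_rot": [0,0,0]},{"slide": [-0.06,-0.11,0],"delta_rot": [0,0,0]},{"slide": [-0.03,-0.05,0],"delta_rot": [0,0,0]}])

```text
t: 6.25
ee_pos: [0.4419, -0.0643, 0.3234]
eef_rot: [[-0.29, 0.957, -0.002], [0.957, 0.29, 0.0], [0.0, -0.002, -1.0]]
force: [0.4, -0.0, -1.2]
opening: 0.142
gripper_force: 58.4
```

```bash
python3 - <<'E'
from h import *
for n in('scene','side'):
    d=np.load(n+'0.npz'); w=d['w']; f=d['f'].astype(int)
    q=w-np.array([.4447,-.0647,0]); k=(np.hypot(q[...,0],q[...,1])<.035)&(w[...,2]>0)&(w[...,2]<.027)
    # rim: pixels whose depth is below top; project pixel ray on plane z=.035
    s=viewer.snapshot(n); cam=s['pose'][:3,3]; r=w[k]-cam; t=(.035-cam[2])/r[:,2]; p=cam+r*t[:,None]
    e=p[np.hypot(p[:,0]-.4447,p[:,1]+.0647)<.026]
    print(n,len(e),cv2.minAreaRect(e[:,:2].astype(np.float32)),e.mean(0))
E
python3 br.py well
```

```text
scene 74 ((0.4486735165119171, -0.06442271173000336), (0.028737004846334457, 0.03133123368024826), 24.566556930541992) [ 0.44844906 -0.06451018  0.035     ]
side 114 ((0.4459555745124817, -0.0700676292181015), (0.035180121660232544, 0.027549786493182182), 0.5187751650810242) [ 0.44530927 -0.07034179  0.035     ]
[ 0.44287293 -0.06308807  0.32369735]
scene -0.197 90 axis [-0.0005 -0.0033] zmin -0.1964 z 0.141
scene -0.15 50 axis [ 0.0003 -0.0033] zmin -0.1499 z 0.189
scene -0.115 44 axis [-0.0002 -0.0036] zmin -0.1149 z 0.221
side -0.197 133 axis [ 0.0027 -0.0014] zmin -0.1969 z 0.141
side -0.15 76 axis [ 0.0022 -0.0019] zmin -0.1495 z 0.188
side -0.115 65 axis [ 0.0022 -0.0021] zmin -0.1146 z 0.222
```

Request:
apply_moves(rows=[{"slide": [0,0,0],"delta_rot": [0,0,0]},{"slide": [0,0,-0.04],"delta_rot": [0,0,0]},{"slide": [0,0,-0.07],"delta_rot": [0,0,0]},{"slide": [0,0,-0.08],"delta_rot": [0,0,0]},{"slide": [0,0,-0.08],"delta_rot": [0,0,0]},{"slide": [0,0,-0.06],"delta_rot": [0,0,0]},{"slide": [0,0,-0.04],"delta_rot": [0,0,0]},{"slide": [0,0,0],"delta_rot": [0,0,0]},{"slide": [0,0,0],"delta_rot": [0,0,0]},{"slide": [0,0,0],"delta_rot": [0,0,0]}])

```text
t: 7.45
ee_pos: [0.4445, -0.0616, 0.2505]
eef_rot: [[-0.294, 0.956, 0.001], [0.956, 0.294, 0.0], [-0.0, 0.001, -1.0]]
force: [0.7, -0.3, -0.8]
opening: 0.144
gripper_force: 58.5
```

```bash
python3 br.py down
python3 - <<'E'
import cv2,numpy as np
a=cv2.imread('pics/scene_down.png')[180:280,230:330]; b=cv2.imread('pics/side_down.png')[220:320,220:320]
cv2.imwrite('pics/d.png',np.hstack([cv2.resize(x,(400,400),interpolation=2) for x in(a,b)]))
E
```

```text
[ 0.44451062 -0.06161121  0.25054162]
scene -0.197 78 axis [-0.0002 -0.0033] zmin -0.1968 z 0.069
scene -0.15 42 axis [-0.0001 -0.0038] zmin -0.1498 z 0.115
scene -0.115 42 axis [-0.0003 -0.0035] zmin -0.1148 z 0.147
side -0.197 118 axis [ 0.002  -0.0034] zmin -0.1962 z 0.069
side -0.15 61 axis [ 0.0019 -0.0036] zmin -0.1499 z 0.115
side -0.115 58 axis [ 0.0013 -0.0034] zmin -0.1147 z 0.148
```

View pics/d.png

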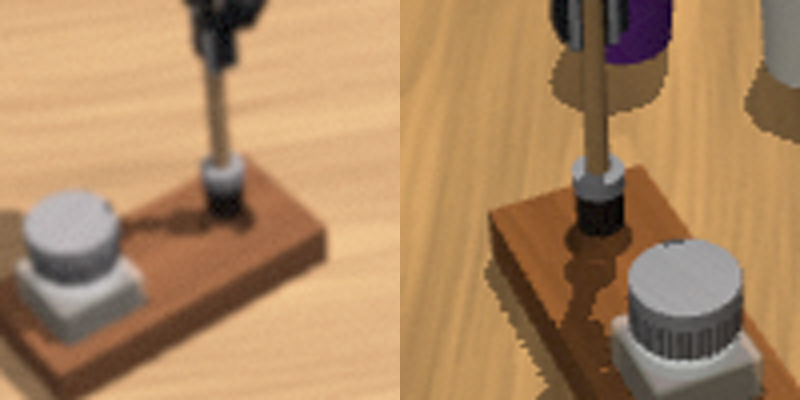

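Both views show the brush foot (left 225,210; right 600,230) centred over the well; inserting.

Request:
apply_moves(rows=[{"slide": [0,0,-0.02],"delta_rot": [0,0,0]},{"slide": [0,0,-0.03],"delta_rot": [0,0,0]},{"slide": [0,0,-0.03],"delta_rot": [0,0,0]},{"slide": [0,0,-0.03],"delta_rot": [0,0,0]},{"slide": [0,0,-0.03],"delta_rot": [0,0,0]},{"slide": [0,0,-0.02],"delta_rot": [0,0,0]},{"slide": [0,0,-0.015],"delta_rot": [0,0,0]},{"slide": [0,0,-0.01],"delta_rot": [0,0,0]},{"slide": [0,0,0],"delta_rot": [0,0,0]},{"slide": [0,0,0],"delta_rot": [0,0,0]}])

```text
t: 8.55
ee_pos: [0.4441, -0.0616, 0.2131]
eef_rot: [[-0.294, 0.956, 0.0], [0.956, 0.294, 0.0], [-0.0, 0.0, -1.0]]
force: [-1.1, -0.8, 0.0]
opening: 0.146
gripper_force: 58.5
```

Request:
apply_moves(rows=[{"slide": [0,0,-0.003],"delta_rot": [0,0,0]},{"slide": [0,0,-0.003],"delta_rot": [0,0,0]},{"slide": [0,0,-0.002],"delta_rot": [0,0,0]},{"slide": [0,0,0],"delta_rot": [0,0,0]},{"slide": [0,0,0],"delta_rot": [0,0,0]},{"slide": [0,0,0],"delta_rot": [0,0,0]},{"slide": [0,0,0],"delta_rot": [0,0,0]},{"slide": [0,0,0],"delta_rot": [0,0,0]},{"slide": [0,0,0],"delta_rot": [0,0,0]},{"slide": [0,0,0],"delta_rot": [0,0,0]}])

```text
t: 9.55
ee_pos: [0.4444, -0.0617, 0.212]
eef_rot: [[-0.294, 0.956, 0.001], [0.956, 0.294, 0.0], [0.0, 0.001, -1.0]]
force: [-0.6, -0.3, 4.9]
opening: 0.15
gripper_force: 59.1
```

Contact with the floor (4.9 N). Release.

Request:
apply_moves(grip=1, rows=[{"slide": [0,0,0],"delta_rot": [0,0,0]},{"slide": [0,0,0],"delta_rot": [0,0,0]},{"slide": [0,0,0],"delta_rot": [0,0,0]},{"slide": [0,0,0],"delta_rot": [0,0,0]},{"slide": [0,0,0],"delta_rot": [0,0,0]},{"slide": [0,0,0],"delta_rot": [0,0,0]},{"slide": [0,0,0],"delta_rot": [0,0,0]},{"slide": [0,0,0],"delta_rot": [0,0,0]},{"slide": [0,0,0.03],"delta_rot": [0,0,0]},{"slide": [0,0,0.06],"delta_rot": [0,0,0]}])

```text
t: 10.55
ee_pos: [0.4436, -0.0616, 0.2294]
eef_rot: [[-0.294, 0.956, -0.002], [0.956, 0.294, -0.0], [0.0, -0.002, -1.0]]
force: [1.3, -0.1, -1.3]
opening: 1.002
gripper_force: 0.0
```

Request:
apply_moves(rows=[{"slide": [0,0,0.1],"delta_rot": [0,0,0]},{"slide": [0,0,0.1],"delta_rot": [0,0,0]},{"slide": [0,0,0.1],"delta_rot": [0,0,0]},{"slide": [0,0,0.06],"delta_rot": [0,0,0]},{"slide": [0.04,-0.08,0],"delta_rot": [0,0,-0.15]},{"slide": [0.05,-0.1,0],"delta_rot": [0,0,-0.15]},{"slide": [0.05,-0.1,0],"delta_rot": [0,0,-0.15]},{"slide": [0.05,-0.1,0],"delta_rot": [0,0,-0.15]},{"slide": [0.05,-0.1,0],"delta_rot": [0,0,-0.15]},{"slide": [0.033,-0.072,0],"delta_rot": [0,0,-0.15]}])

```text
t: 11.55
ee_pos: [0.499, -0.1733, 0.3018]
eef_rot: [[0.403, 0.915, 0.001], [0.915, -0.403, -0.001], [-0.0, 0.001, -1.0]]
force: [0.5, -0.3, 0.8]
opening: 1.004
gripper_force: 0.0
```

Request:
apply_moves(rows=[{"slide": [0,0,0],"delta_rot": [0,0,-0.15]},{"slide": [0,0,0],"delta_rot": [0,0,-0.15]},{"slide": [0,0,0],"delta_rot": [0,0,-0.15]},{"slide": [0,0,0],"delta_rot": [0,0,-0.15]},{"slide": [0,0,0],"delta_rot": [0,0,-0.1]},{"slide": [0,0,0],"delta_rot": [0,0,0]},{"slide": [0,0,0],"delta_rot": [0,0,0]},{"slide": [0,0,0],"delta_rot": [0,0,0]},{"slide": [0,0,0],"delta_rot": [0,0,0]},{"slide": [0,0,0],"delta_rot": [0,0,0]}])

```text
t: 12.55
ee_pos: [0.4986, -0.172, 0.3014]
eef_rot: [[0.818, 0.575, 0.0], [0.575, -0.818, 0.0], [0.0, 0.0, -1.0]]
force: [0.3, -0.6, 0.2]
opening: 1.001
gripper_force: 0.0
```

Run:
```python
from h import *
o=sensors.get_obs(); print(o['ee_pos'],o['qpos'])
s=viewer.snapshot('wrist'); T=np.eye(4); T[:3,:3]=o['eef_rot']; T[:3,3]=o['ee_pos']
w=cloud(s,T@s['mount'])
k=(np.hypot(w[...,0]-.498,w[...,1]+.172)<.05)&(w[...,2]>.1)&(w[...,2]<.113); p=w[k]
print(len(p),np.median(p[:,2]),cv2.minEnclosingCircle(p[:,:2].astype(np.float32)),p.mean(0))
k=(np.hypot(w[...,0]-.445,w[...,1]+.065)<.04)&(w[...,2]>.185)&(w[...,2]<.21); p=w[k]; print('brush top',len(p),p.mean(0) if len(p) else 0)
cv2.imwrite('pics/w2.png',s['frame'][...,::-1])
```

```text
[ 0.49859305 -0.17202329  0.30137675] [-20.22007295  15.53620464  42.34361968 109.85069625 -12.14327454
  59.1066842  -27.53484928]
4644 0.1058799507708057 ((0.4967094659805298, -0.16983163356781006), 0.029908133670687675) [ 0.49767268 -0.16918902  0.10584048]
brush top 813 [ 0.44646797 -0.06484832  0.19284388]
```

View pics/w2.png

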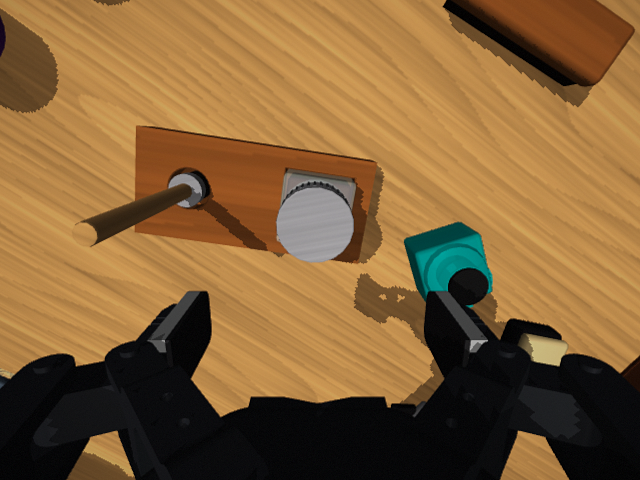

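The wrist view shows the brush standing upright in the well (foot at 188,188, tip at 85,233). The cap is at (316,222) and the turquoise look-alike at (455,265).

Run:
```python
from h import *
print(viewer.snapshot('wrist')['mount'].round(3))
w=np.load('side0.npz')['w'];f=np.load('side0.npz')['f'].astype(int)
k=(f[...,1]-f[...,0]>60); p=w[k]; q=p[np.hypot(p[:,0]-.5,p[:,1]+.25)<.2]; print('turq',np.hypot(q[:,0]-.498,q[:,1]+.172).min(),q[:,2].max(), q.mean(0))
```

```text
[[ 0.     0.962  0.272  0.068]
 [ 1.    -0.     0.    -0.001]
 [ 0.     0.272 -0.962 -0.07 ]
 [ 0.     0.     0.     1.   ]]
turq 0.13100022788816706 0.08065413507715913 [ 0.5205391  -0.33508893  0.04837657]
```

Request:
apply_moves(rows=[{"slide": [-0.005,0.004,-0.04],"delta_rot": [0,0,0]},{"slide": [0,0,-0.1],"delta_rot": [0,0,0]},{"slide": [0,0,-0.12],"delta_rot": [0,0,0]},{"slide": [0,0,-0.12],"delta_rot": [0,0,0]},{"slide": [0,0,-0.12],"delta_rot": [0,0,0]},{"slide": [0,0,-0.12],"delta_rot": [0,0,0]},{"slide": [0,0,-0.08],"delta_rot": [0,0,0]},{"slide": [0,0,-0.04],"delta_rot": [0,0,0]},{"slide": [0,0,-0.02],"delta_rot": [0,0,0]},{"slide": [0,0,0],"delta_rot": [0,0,0]}])

```text
t: 13.65
ee_pos: [0.4976, -0.1712, 0.1492]
eef_rot: [[0.818, 0.575, -0.0], [0.575, -0.818, -0.0], [-0.0, -0.0, -1.0]]
force: [-0.0, 0.2, -0.1]
opening: 1.0
gripper_force: 0.0
```

Request:
apply_moves(grip=0, rows=[{"slide": [0,0,0],"delta_rot": [0,0,0]},{"slide": [0,0,0],"delta_rot": [0,0,0]},{"slide": [0,0,0],"delta_rot": [0,0,0]},{"slide": [0,0,0],"delta_rot": [0,0,0]},{"slide": [0,0,0],"delta_rot": [0,0,0]},{"slide": [0,0,0],"delta_rot": [0,0,0]},{"slide": [0,0,0],"delta_rot": [0,0,0]},{"slide": [0,0,0],"delta_rot": [0,0,0]},{"slide": [0,0,0],"delta_rot": [0,0,0]},{"slide": [0,0,0],"delta_rot": [0,0,0]}])

```text
t: 14.65
ee_pos: [0.4979, -0.171, 0.1504]
eef_rot: [[0.818, 0.575, 0.001], [0.575, -0.818, 0.001], [0.001, 0.0, -1.0]]
force: [-1.2, 1.4, 5.4]
opening: 0.679
gripper_force: 62.8
```

Run:
```python
from h import *
o=sensors.get_obs(); print(o['ee_pos'],o['force'],o['torque'],o['opening'],o['gripper_force'])
a=viewer.snapshot('side'); b=viewer.snapshot('scene')
im=np.hstack([cv2.resize(x,(400,400),interpolation=2) for x in(b['frame'][190:290,200:300],a['frame'][230:330,240:340])]); cv2.imwrite('pics/g.png',im[...,::-1])
```

```text
[ 0.49792805 -0.17103217  0.15040503] [-1.20017268  1.3803453   5.38012861] [ 0.22422535  0.34942727 -0.0632349 ] 0.6794115893604186 62.84207706106827
```

View pics/g.png

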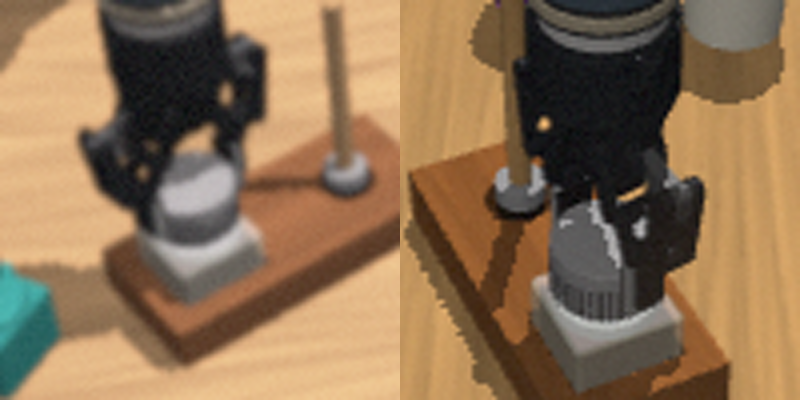

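Both fingers are on the cap's sides, and the brush stands in the well. Now turning anticlockwise.

Request:
apply_moves(rows=[{"slide": [0,0,0],"delta_rot": [0,0,0.05]},{"slide": [0,0,0],"delta_rot": [0,0,0.1]},{"slide": [0,0,0],"delta_rot": [0,0,0.1]},{"slide": [0,0,0],"delta_rot": [0,0,0.1]},{"slide": [0,0,0],"delta_rot": [0,0,0.1]},{"slide": [0,0,0],"delta_rot": [0,0,0.1]},{"slide": [0,0,0],"delta_rot": [0,0,0.1]},{"slide": [0,0,0],"delta_rot": [0,0,0.1]},{"slide": [0,0,0],"delta_rot": [0,0,0.1]},{"slide": [0,0,0],"delta_rot": [0,0,0.1]}])

```text
t: 15.75
ee_pos: [0.4985, -0.1715, 0.1503]
eef_rot: [[0.208, 0.978, 0.003], [0.978, -0.208, -0.001], [0.0, 0.003, -1.0]]
force: [-0.3, -0.5, 1.5]
opening: 0.68
gripper_force: 63.7
```

```bash
python3 -c "
from h import *
o=sensors.get_obs(); print(o['ee_pos'],o['force'],o['torque'],o['opening'],o['qpos'])"
```

```text
[ 0.49846087 -0.17145054  0.15030762] [-0.34764494 -0.50046713  1.51141279] [ 0.00761563 -0.26514487 -0.07782784] 0.6795468616876594 [ -4.23074773  25.53563915  23.69945185 117.26134234 -15.66846927
  40.00127909  17.45545067]
```

Request:
apply_moves(rows=[{"slide": [0,0,0],"delta_rot": [0,0,0.1]},{"slide": [0,0,0],"delta_rot": [0,0,0.1]},{"slide": [0,0,0],"delta_rot": [0,0,0.1]},{"slide": [0,0,0],"delta_rot": [0,0,0.1]},{"slide": [0,0,0],"delta_rot": [0,0,0.1]},{"slide": [0,0,0],"delta_rot": [0,0,0.1]},{"slide": [0,0,0],"delta_rot": [0,0,0.08]},{"slide": [0,0,0],"delta_rot": [0,0,0.04]},{"slide": [0,0,0],"delta_rot": [0,0,0]},{"slide": [0,0,0],"delta_rot": [0,0,0]}])

```text
t: 16.75
ee_pos: [0.4989, -0.1714, 0.1512]
eef_rot: [[-0.346, 0.938, 0.004], [0.938, 0.346, -0.0], [-0.002, 0.003, -1.0]]
force: [-1.2, 1.3, 7.4]
opening: 0.681
gripper_force: 64.1
```

```bash
python3 -c "
from h import *
o=sensors.get_obs(); print(o['ee_pos'],o['force'],o['torque'],o['opening'],o['qpos'])"
```

```text
[ 0.49885627 -0.17141164  0.15122403] [-1.20490136  1.26425989  7.43658631] [0.26715799 0.16299321 0.03837349] 0.6809679333326815 [  2.3304247   24.5716201   15.22227411 116.83413149  -9.93823951
  39.56901958  44.13246475]
```

Turned 75°, and the cap now pushes up with about 7 N, which suggests it popped. Test lift of about 4 mm.

Request:
apply_moves(rows=[{"slide": [0,0,0.005],"delta_rot": [0,0,0]},{"slide": [0,0,0.005],"delta_rot": [0,0,0]},{"slide": [0,0,0.005],"delta_rot": [0,0,0]},{"slide": [0,0,0.005],"delta_rot": [0,0,0]},{"slide": [0,0,0],"delta_rot": [0,0,0]},{"slide": [0,0,0],"delta_rot": [0,0,0]},{"slide": [0,0,0],"delta_rot": [0,0,0]},{"slide": [0,0,0],"delta_rot": [0,0,0]},{"slide": [0,0,0],"delta_rot": [0,0,0]},{"slide": [0,0,0],"delta_rot": [0,0,0]}])

```text
t: 17.75
ee_pos: [0.4976, -0.1712, 0.1533]
eef_rot: [[-0.346, 0.938, -0.0], [0.938, 0.346, 0.0], [0.0, -0.0, -1.0]]
force: [-0.1, -0.2, -0.5]
opening: 0.679
gripper_force: 64.1
```

Request:
apply_moves(rows=[{"slide": [0,0,0.01],"delta_rot": [0,0,0]},{"slide": [0,0,0.015],"delta_rot": [0,0,0]},{"slide": [0,0,0.02],"delta_rot": [0,0,0]},{"slide": [0,0,0.02],"delta_rot": [0,0,0]},{"slide": [0,0,0.02],"delta_rot": [0,0,0]},{"slide": [0,0,0.015],"delta_rot": [0,0,0]},{"slide": [0,0,0.01],"delta_rot": [0,0,0]},{"slide": [0,0,0],"delta_rot": [0,0,0]},{"slide": [0,0,0],"delta_rot": [0,0,0]},{"slide": [0,0,0],"delta_rot": [0,0,0]}])

```text
t: 18.75
ee_pos: [0.4975, -0.1711, 0.1752]
eef_rot: [[-0.346, 0.938, -0.0], [0.938, 0.346, 0.0], [0.0, -0.0, -1.0]]
force: [0.4, -0.8, -1.2]
opening: 0.679
gripper_force: 64.1
```

Run:
```python
from h import *
o=sensors.get_obs(); print(o['t'],o['ee_pos'],o['force'],o['opening'],o['gripper_force'])
a=viewer.snapshot('side'); b=viewer.snapshot('scene')
for s in(a,b):
    w=cloud(s,s['pose']); f=s['frame'].astype(int); k=(np.hypot(w[...,0]-.498,w[...,1]+.172)<.032)&(f.max(-1)>95)&(np.ptp(f,axis=-1)<25)
    z=w[k][:,2]; print(np.histogram(z,np.arange(.03,.15,.006)))
im=np.hstack([cv2.resize(x,(400,400),interpolation=2) for x in(b['frame'][190:290,200:300],a['frame'][230:330,240:340])]); cv2.imwrite('pics/f.png',im[...,::-1])
```

```text
18.75 [ 0.49753617 -0.17112834  0.17519154] [ 0.36231132 -0.84404609 -1.18453943] 0.678652985105871 64.08010197803378
(array([  0,   0,   0,   0,  31, 136, 115,  21,  29,  26,   3,  10,   0,
         0,   0,   1, 259,   6,   0]), array([0.03 , 0.036, 0.042, 0.048, 0.054, 0.06 , 0.066, 0.072, 0.078,
       0.084, 0.09 , 0.096, 0.102, 0.108, 0.114, 0.12 , 0.126, 0.132,
       0.138, 0.144]))
(array([ 4,  6,  8,  6, 15, 67, 99, 22, 18, 28,  0,  8,  5,  0,  1,  2, 76,
       46,  0]), array([0.03 , 0.036, 0.042, 0.048, 0.054, 0.06 , 0.066, 0.072, 0.078,
       0.084, 0.09 , 0.096, 0.102, 0.108, 0.114, 0.12 , 0.126, 0.132,
       0.138, 0.144]))
```

View pics/f.png

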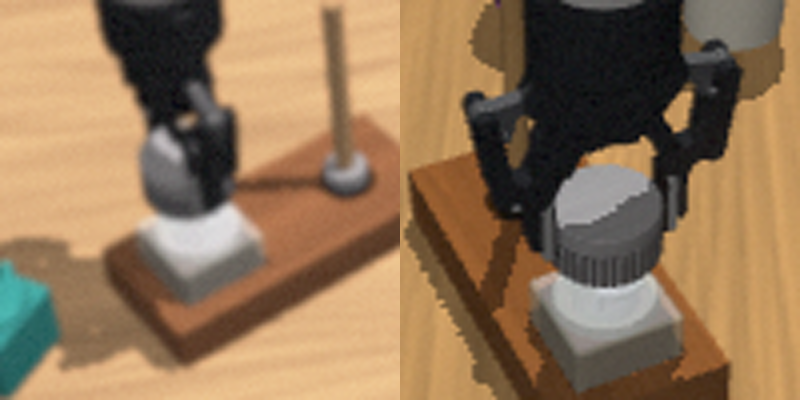

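The cap is held level with its top at about 0.131 m, 25 mm up. The jar neck is visible below it, the jar is still in its pocket, and the brush stands in the well. Handing in.

```bash
python3 -c "
from bench import manip; print(manip.close_job())"
```

```text
the job is handed in; nothing more can be done
None
```

The job is handed in at 18.8 s: the brush stands upright in the caddy's well, and the unscrewed cap is held level about 25 mm above the jar, which is still in its pocket; the judge's verdict was not shown.

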